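# Balance the heat-sink drying rack

## Task

Two heat sinks still have to go on the pivoting drying bar: hang the large one first, on the end that rides high, then the small one on the end that then rides high, so that the bar finishes level and never tips more than about 10 degrees either way on the way. Let the bar take each weight gently, slide the hook outward along the bar and press its cross pin home against the end collar with a light, steady push of about 6 newtons (under 3 is not home, over 15 bends the pin) for half a second, then let go. Leave what already hangs there in its place and do not disturb the other things on the bench.

Things in the scene. Friction and masses are not known exactly. Their poses are not given: they have to be found in the camera images.
- big_grip (a point): Large finned aluminium heat sink, 240 g (+-7%), standing on its block (44 x 44 mm, 46 high), steel hook above it. Site: on the upright grip tab on top (8 mm thick along x, 20 wide along y, 38 tall), 14 mm below the tab's top, 24 above the hook strip. Item axes: z up, +x the side where the hook's mouth is open (away from the robot within 0.4 rad).
- big_seat (a point): Same item: underside of its hook strip, centre, rests on the bar; 30 mm below grip, 98 above foot. Strip 36 (x) x 24 (y) x 6 mm; shank at its -x end, 52 down to the block; lip at its +x end, 16 down. Mouth 24 wide (x), entered from +x by the 36 gap under the lip; bar lies in it along y. Dark cross pin 46 long along y clamped in the strip, off centre by up to 5, not measured.
- small_grip (a point): Small finned aluminium heat sink, 135 g (+-7%), standing on its block (32 x 32 mm, 34 high), steel hook above it. Site: on the upright grip tab on top (8 mm thick along x, 20 wide along y, 38 tall), 14 mm below the tab's top, 24 above the hook strip. Item axes: z up, +x the side where the hook's mouth is open (away from the robot within 0.4 rad).
- small_seat (a point): Same item: underside of its hook strip, centre, rests on the bar; 30 mm below grip, 86 above foot. Strip 36 (x) x 24 (y) x 6 mm; shank at its -x end, 52 down to the block; lip at its +x end, 16 down. Mouth 24 wide (x), entered from +x by the 36 gap under the lip; bar lies in it along y. Dark cross pin 46 long along y clamped in the strip, off centre by up to 5, not measured.
- rack: The balance rack: a fixed stand with base plate 150 x 200 mm and a post 54 to 70 mm behind the bar (+x). Origin on the table below the pivot; x points away from the robot across the bar, y along the bar to the robot's left, z up.
- bar (a joint): Tilt of the pivoting bar in rad: 0 level, positive when its left (+y) end is up. The pivot is sprung (1.5 N m per rad back to level) and only lightly damped, so a load let go suddenly makes it swing far over. Stops at 0.32.
- bar_mid (a point): Pivot in the bar's middle, 170 mm above the table; axes tilt with the bar, which turns about x. Aluminium bar 350 mm long (y), 10 wide (x), 12 high: its top is 6 mm above this point. Pairs of 4 mm high ridges hold the inner hooks, centred 65 mm either side of the pivot; beyond 82 mm the top is smooth up to the end collars.
- collar_left: Steel end collar fixed on the left (+y) end of the bar, 8 mm thick, 30 wide (x), 7 mm above the bar's top. Origin: middle of its inner face at the level of the bar's top, 163 mm from the pivot; axes as the bar's. A heat sink is home when the outer end of its hook's cross pin is hard against this face.
- collar_right: Steel end collar fixed on the right (-y) end of the bar, 8 mm thick, 30 wide (x), 7 mm above the bar's top. Origin: middle of its inner face at the level of the bar's top, 163 mm from the pivot; axes as the bar's. A heat sink is home when the outer end of its hook's cross pin is hard against this face.
- hung_seat (a point): Hook seat of a third heat sink, like the large one but without a cross pin, already hanging at the inner place on one side of the bar (either side), which rides low. It stays there.
- clip_seat (a point): Hook seat of an empty 20 g clip hanger (20 mm block, no tab, else the same hook) hanging at the inner place on the other side. It stays there.
- tin: Open steel solder tin, 60 mm across, 22 mm high; origin under its centre. Stays.
- tin_lid: Flat brass lid of the tin, 64 mm across, 7 mm high. Stays.
- driver: Screwdriver lying on the bench. Stays.
- marker: Marker pen, 16 mm thick, 120 mm long, lying. Stays.
- reel: Grey reel, 60 mm across, 40 mm high, standing flat. Stays.
- transformer: Small transformer, 50 x 62 mm, 40 mm high. Stays.
- pump: Blue desoldering pump, 20 mm thick, 190 mm long, lying. Stays.
There are look-alikes about, which are no part of the job. Leave any yellow look-alike of the part that bears big_grip alone. Leave any turquoise look-alike of the part that bears small_grip alone.

How it is judged (in metres and radians):
On the way, in this order (a step that is already met when the one before it is completed fails the run):
1. the large heat sink is pressed against an end collar with more than 3 N for 0.2 s ((contact force between big and collar_left above 3 N or contact force between big and collar_right above 3 N)), for 0.2 s.
2. the large heat sink hangs from the bar at the end collar, let go ((distance between big_seat and collar_left below 0.034 m or distance between big_seat and collar_right below 0.034 m) and z of big_seat in the frame of bar_mid between 0.001 and 0.013 m and x of big_seat in the frame of bar_mid between -0.012 and 0.012 m and contact force between the fingers and big below 0.05 N), for 0.2 s.
3. the small heat sink is pressed against an end collar with more than 3 N for 0.2 s ((contact force between small and collar_left above 3 N or contact force between small and collar_right above 3 N)), for 0.2 s.
At the end, for the whole second after the job is handed in: Both heat sinks hang at rest on the bar, let go, hook centre within 34 mm of an end collar's inner face (home is 18 to 28); the third heat sink and the clip still hang (all seats on the bar's top, within 12 mm of its middle line); bar still, level within 0.06 rad (all of step 2 and (distance between small_seat and collar_left below 0.034 m or distance between small_seat and collar_right below 0.034 m) and z of small_seat in the frame of bar_mid between 0.001 and 0.013 m and x of small_seat in the frame of bar_mid between -0.012 and 0.012 m and z of hung_seat in the frame of bar_mid between 0.001 and 0.013 m and x of hung_seat in the frame of bar_mid between -0.012 and 0.012 m and z of clip_seat in the frame of bar_mid between 0.001 and 0.013 m and x of clip_seat in the frame of bar_mid between -0.012 and 0.012 m and contact force between the fingers and small below 0.05 N and value of joint bar between -0.06 and 0.06 rad and velocity of joint bar between -0.15 and 0.15 rad/s and linear speed of each of big, small below 0.03 m/s); the robot touches nothing.
It fails at once if the bar tips more than 0.19 rad (11 degrees) (value of joint bar above 0.19 rad or value of joint bar below -0.19 rad).
It fails at once if a collar is pressed with more than 15 N (contact force between any of big, small, the fingers and collar_left above 15 N or contact force between any of big, small, the fingers and collar_right above 15 N).
It fails at once if the third heat sink or the clip hanger is pushed out of its place on the bar ((z of hung_seat in the frame of bar_mid above 0.025 m or z of hung_seat in the frame of bar_mid below -0.015 m) or (z of clip_seat in the frame of bar_mid above 0.025 m or z of clip_seat in the frame of bar_mid below -0.015 m)).
It fails at once if another thing on the bench is moved more than 30 mm (distance of any of tin, tin_lid, driver, marker, reel, transformer, pump from where it was at the start of the episode above 0.03 m).
It also fails if it takes over 72 s, if anything falls off the work surface, if the arm or the gripper's body presses on something with over 40 N, if the wrist force passes 120 N, or if a joint passes its speed limit or range.

## Robot

A 6-joint arm with a two-finger parallel gripper is mounted at the origin on the work surface. World frame = base frame: x ahead of the robot, y to its left, z up, the work surface at z = 0. Lengths are in m, angles in degrees, forces in N, time in s.
With the tool pointing down it reaches from about 0.375 to 0.9 m from the base axis. Payload 3.1 kg.
Tool frame: the origin (TCP) lies at the very end of the fingers, on their centre line; the grasp point (between the pads) lies behind it (bot.grip_depth is the z of the grasp point in the tool frame, in m); z points along the fingers, y is the direction in which the jaws open and shut (so a half turn about z gives the same grasp; the last joint's range is limited). The gripper opens to 87 mm and grips with 3 to 60 N. Pads are 19 mm wide; open, the fingers measure 117 mm over their backs; the gripper's body (75 mm by 190 mm) begins 51 mm behind the grasp point.
Start: joints at [-83.967, 30.224, 82.088, -0, 67.689, -10.227], TCP at [0.175, -0.6, 0.223] pointing down, gripper open.
Joint ranges: [-176.69, 176.69], [-43.24, 126.21], [12.49, 139.97], [-82, 262], [0, 151.66], [-163.58, 163.58]. Speed limits (degrees/s): [159.86, 159.86, 180, 180, 180, 180].

## Interface

Orientations are given as a 3x3 rotation matrix whose columns are the frame's x, y, z axes.
In Python, from rig import bot, vision gives the robot as it stands. The module is installed in compiled form; this text tells all that it offers.
- The arm moves only by the shell command python3 -m jog 'ROWS'. ROWS is JSON, a list of rows, each a list of 3 entries, a list of its own where there are three numbers: the shift along the tool's x, y, z in mm, then the turn, a rotation vector about the tool's x, y, z in degrees, then the closure, from 0 (fully open) to 1 (shut). In form: [[[dx, dy, dz], [wx, wy, wz], fingers], ...]. A call has 1 to 12 rows; each row is the pose to reach, as a shift and turn from the pose commanded when the call began, along the tool's axes at that moment; what a row does not reach only later rows make up. A row lasts 1/12 s, in which the tool goes at most 41.7 mm and 7.16 degrees, less where a joint would pass 70% of its speed; a pose out of reach is approached as far as the arm can. A call with a gripper value outside its range is refused whole. The fingers move at their own pace and stop on an object; the grip force is fixed at half the most. Time passes only in rows, so rows that repeat a pose let the fingers close. It gives the time, the measured TCP pose, the force and the opening at its end, in the units of the state.
- bot.read_state(): the state, without advancing time (a new reading comes with each control period).
- vision.capture(name): name is "scene" or "top" or "wrist"; returns the picture (480x640x3 uint8, red, green, blue); there is no depth.
- vision.camera_info(name): a dict with "intrinsics" (3x3 intrinsics, pixels), "camera_from_world" (4x4, takes a point from world to camera coordinates); the wrist camera has in their place "mount" (4x4, takes a point from camera to tool coordinates, whose origin is the TCP and whose axes are the flange's). Camera axes: x right, y up, looking along -z (the intrinsics and any distortion apply to the point x, -y, -z); pixel columns grow to the right and rows downward; lengths in m; the calibration is good to about 2 mm. A picture is of the moment at which its call begins: read the wrist's pose just before it. camera_info takes no time and is no camera call.
- bot.hand_in(): hands the job in, once; it reports no verdict.
The state is a dict: "time_s": time; "joint_positions": joint angles; "qvel": joint speeds; "tau": joint torques, N m; "position": TCP position; "tcp_rot": TCP orientation; "force": force on the tool from outside, world axes, zero at the start; "moment": the same for the moment, N m; "opening": opening from 0.0 (shut) to 1.0 (fully open).
Only numpy, scipy, OpenCV 4.12 (cv2) and the standard library are available. Lean on these libraries where they do the work, as an engineer would, in place of code of your own. Each camera call takes 0.05 s, during which the arm holds its last target. There are 200 camera calls.

## Working session

There is one attempt and no reset: what is moved stays moved. The work goes in short steps, Python scripts to look and compute and a shell command to move; the robot and the scene stay as the last step left them, time stands still between calls to the robot, and variables do not carry over. Pictures are saved under pics/ and viewed, about 8 in all and at most 12, crops included, and the job is handed in when it is done.

```bash
mkdir -p pics
python3 - <<'E'
from rig import bot, vision
import cv2, numpy as np
s=bot.read_state()
print({k:np.round(v,4).tolist() for k,v in s.items()}, bot.grip_depth)
for n in ("scene","top","wrist"):
    i=vision.camera_info(n); print(n,{k:np.round(v,4).tolist() for k,v in i.items()})
    cv2.imwrite(f"pics/{n}0.png",vision.capture(n)[:,:,::-1])
E
```

```text
{'time_s': 0.0, 'joint_positions': [-83.9676, 30.2788, 82.1553, 0.0001, 67.6898, -10.2262], 'qvel': [0.1028, -0.0328, 0.0394, 0.0018, 0.0108, -0.0614], 'tau': [-0.0024, -44.0045, -17.6595, 0.0632, 0.0583, -0.0002], 'position': [0.1749, -0.5993, 0.2216], 'tcp_rot': [[0.96, 0.28, -0.0002], [0.28, -0.96, 0.0022], [0.0004, -0.0021, -1.0]], 'force': [-0.0483, -0.1015, 0.1707], 'moment': [0.0291, 0.0102, -0.006], 'opening': 1.0034} -0.0187
scene {'intrinsics': [[568.6938, 0.0, 320.7429], [0.0, 568.6938, 241.7584], [0.0, 0.0, 1.0]], 'camera_from_world': [[0.7567, 0.6538, 0.0007, -0.3989], [-0.4988, 0.5765, 0.6472, 0.1899], [0.4227, -0.4901, 0.7623, -1.4728], [0.0, 0.0, 0.0, 1.0]]}
top {'intrinsics': [[444.7475, 0.0, 311.9973], [0.0, 444.7475, 235.3136], [0.0, 0.0, 1.0]], 'camera_from_world': [[-0.0231, -0.9996, 0.0152, 0.0028], [0.9969, -0.0219, 0.075, -0.5467], [-0.0747, 0.0169, 0.9971, -0.9365], [0.0, 0.0, 0.0, 1.0]]}
wrist {'intrinsics': [[335.3993, 0.0, 320.6748], [0.0, 335.3993, 236.6372], [0.0, 0.0, 1.0]], 'mount': [[0.0004, 0.9693, 0.2458, 0.0659], [1.0, -0.0004, 0.0001, -0.0009], [0.0002, 0.2458, -0.9693, -0.1614], [0.0, 0.0, 0.0, 1.0]]}
```

View pics/scene0.png

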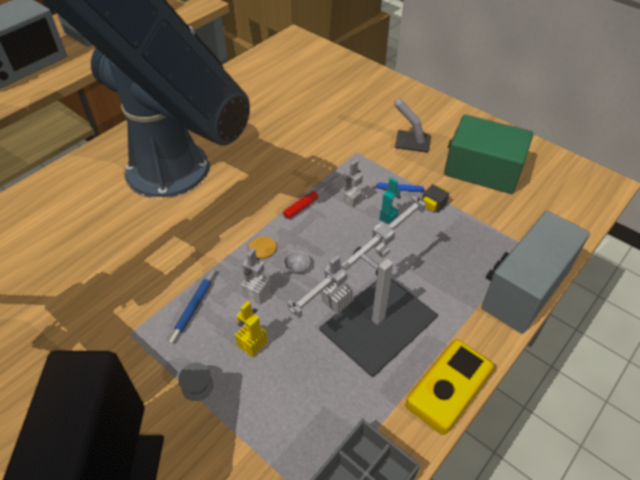

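View pics/top0.png

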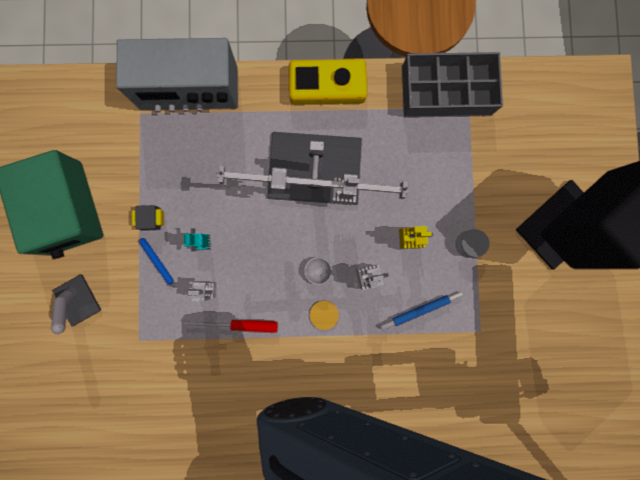

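```bash
cat > h.py <<'E'
from rig import bot, vision
import numpy as np, cv2
def cam(n):
    i=vision.camera_info(n); return i["intrinsics"],i
def pose(n,st=None):
    K,i=cam(n)
    if n!="wrist": return np.array(K),np.linalg.inv(np.array(i["camera_from_world"]))
    T=np.eye(4); T[:3,:3]=st["tcp_rot"]; T[:3,3]=st["position"]; return np.array(K),T@np.array(i["mount"])
def ray(n,u,v,st=None):
    K,T=pose(n,st); d=np.array([(u-K[0,2])/K[0,0],-(v-K[1,2])/K[1,1],-1.]); return T[:3,3],T[:3,:3]@d
def onz(n,u,v,z,st=None):
    o,d=ray(n,u,v,st); return o+d*(z-o[2])/d[2]
def tri(*rs):
    A=np.zeros((3,3));b=np.zeros(3);ps=[]
    for o,d in rs:
        d=d/np.linalg.norm(d);P=np.eye(3)-np.outer(d,d);A+=P;b+=P@o;ps.append((P,o))
    x=np.linalg.solve(A,b); return x,[np.linalg.norm(P@(x-o)) for P,o in ps]
def proj(n,p,st=None):
    K,T=pose(n,st); q=np.linalg.inv(T)@np.append(p,1); return K[0,2]+K[0,0]*q[0]/-q[2],K[1,2]-K[1,1]*q[1]/-q[2]
E
python3 - <<'E'
import cv2,numpy as np
t=cv2.imread('pics/top0.png');s=cv2.imread('pics/scene0.png')
def c(im,x,y,w,h,W,H): return cv2.resize(im[y:y+h,x:x+w],(W,H),interpolation=cv2.INTER_CUBIC)
a=c(t,205,150,210,70,798,266)
b=np.hstack([c(t,340,220,100,80,399,319),c(t,175,225,100,80,399,319)])
cv2.imwrite('pics/c1.png',np.vstack([a,b]))
a=c(s,220,190,240,180,800,600)
cv2.imwrite('pics/c2.png',a)
E
```

```text
(no output)
```

View pics/c1.png

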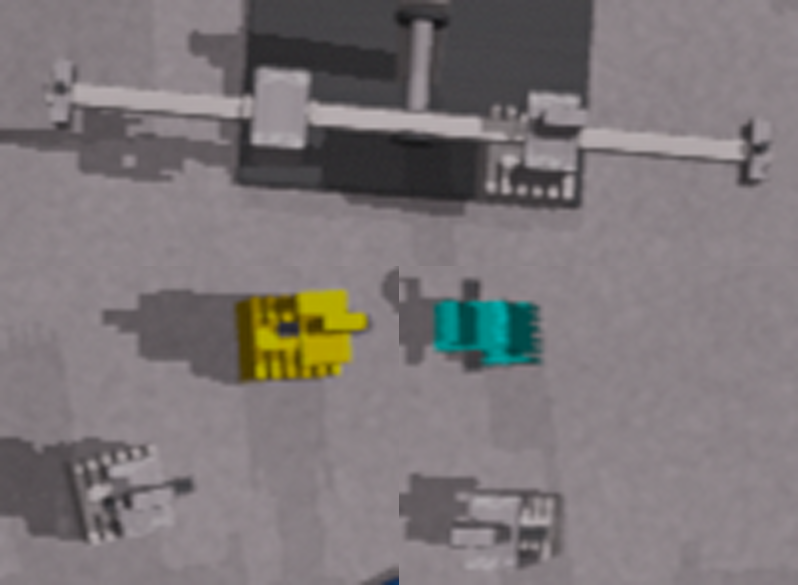

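View pics/c2.png

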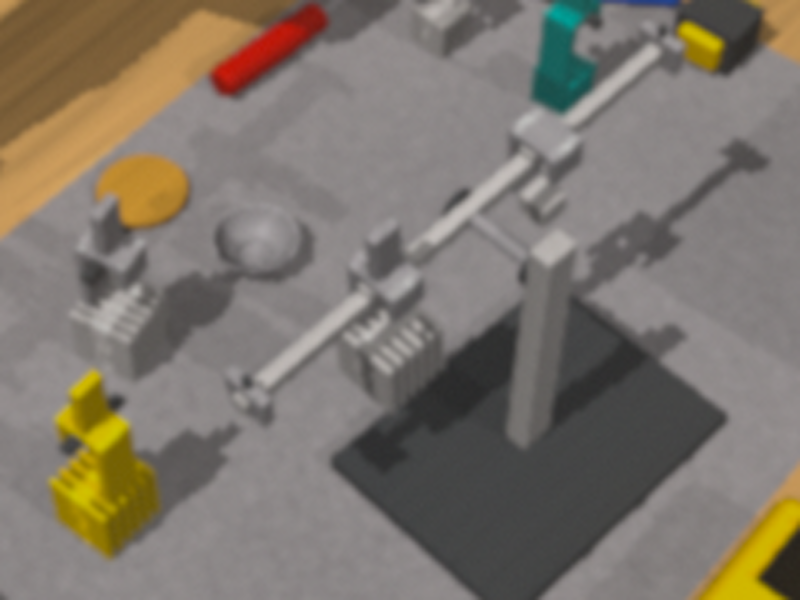

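Run:
```python
from h import *
P={'bigtabtop':((386,275),(251.5,251)),'smalltabtop':((189,292),(354,164)),'colL':((220.8,174.2),(418.5,202.5)),'colR':((404,190),(295,307)),'post':((316,146),(386,263))}
for k,(a,b) in P.items():
    x,e=tri(ray('top',*a),ray('scene',*b)); print(k,np.round(x,4),np.round(e,4))
```

```text
bigtabtop [ 0.4641 -0.1374  0.1598] [0.005 0.005]
smalltabtop [0.4345 0.2279 0.1161] [0.0022 0.0022]
colL [0.6482 0.1548 0.1883] [0.0015 0.0015]
colR [ 0.6178 -0.1776  0.1635] [0.0022 0.0022]
post [ 0.694  -0.0163  0.1966] [0.0015 0.0015]
```

```bash
python3 -m jog '[[[0,0,-38],[0,0,-5],0],[[407,-363,-38],[0,0,-73.7],0],[[407,-363,-38],[0,0,-73.7],0],[[407,-363,-38],[0,0,-73.7],0],[[407,-363,-38],[0,0,-73.7],0],[[407,-363,-38],[0,0,-73.7],0],[[407,-363,-38],[0,0,-73.7],0],[[407,-363,-38],[0,0,-73.7],0],[[407,-363,-38],[0,0,-73.7],0],[[407,-363,-38],[0,0,-73.7],0],[[407,-363,-38],[0,0,-73.7],0],[[407,-363,-38],[0,0,-73.7],0]]'
```

```text
time_s: 1.15
position: [0.4185, -0.2094, 0.2606]
tcp_rot: [[-0.002, 1.0, -0.0], [1.0, 0.002, 0.0], [0.0, -0.0, -1.0]]
force: [0.9, -1.5, 0.6]
opening: 0.998
```

```bash
python3 -m jog '[[[36,23,0],[0,0,0],0],[[72,46,0],[0,0,0],0],[[72,46,0],[0,0,0],0],[[72,46,0],[0,0,0],0],[[72,46,0],[0,0,0],0]]'
cat > snap.py <<'E'
import sys,pickle
from h import *
s=bot.read_state(); im=vision.capture("wrist")
pickle.dump((s,im),open(f"{sys.argv[1]}.pkl","wb"))
cv2.imwrite(f"pics/{sys.argv[1]}.png",im[:,:,::-1]); print(s["time_s"],np.round(s["position"],4),np.round(s["force"],2))
E
python3 snap.py w1
```

```text
time_s: 1.57
position: [0.4638, -0.1393, 0.2604]
tcp_rot: [[-0.001, 1.0, -0.001], [1.0, 0.001, -0.0], [-0.0, -0.001, -1.0]]
force: [-0.3, -0.1, 0.4]
opening: 1.002
1.5667 [ 0.4638 -0.1393  0.2604] [-0.3  -0.06  0.44]
```

View pics/w1.png

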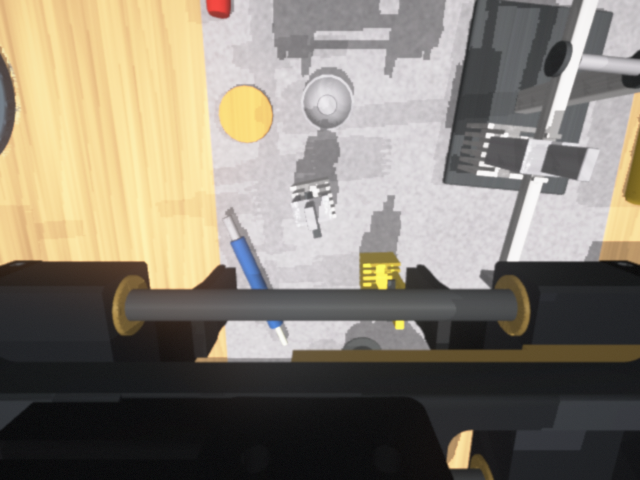

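Run:
```python
from h import *
import pickle
s,im=pickle.load(open('w1.pkl','rb'))
print(onz('wrist',318,235,.142,s),proj('wrist',[.464,-.137,.142],s),proj('wrist',s['position'],s))
c=cv2.resize(im[165:250,265:365,::-1],(800,680),interpolation=cv2.INTER_CUBIC)[:600]
cv2.imwrite('pics/c3.png',c)
t=cv2.imread('pics/top0.png')
```

```text
[ 0.46025437 -0.1412804   0.142     ] (np.float64(322.3713633958275), np.float64(230.15344742264296)) (np.float64(322.6999115716441), np.float64(286.46478766764085))
```

View pics/c3.png

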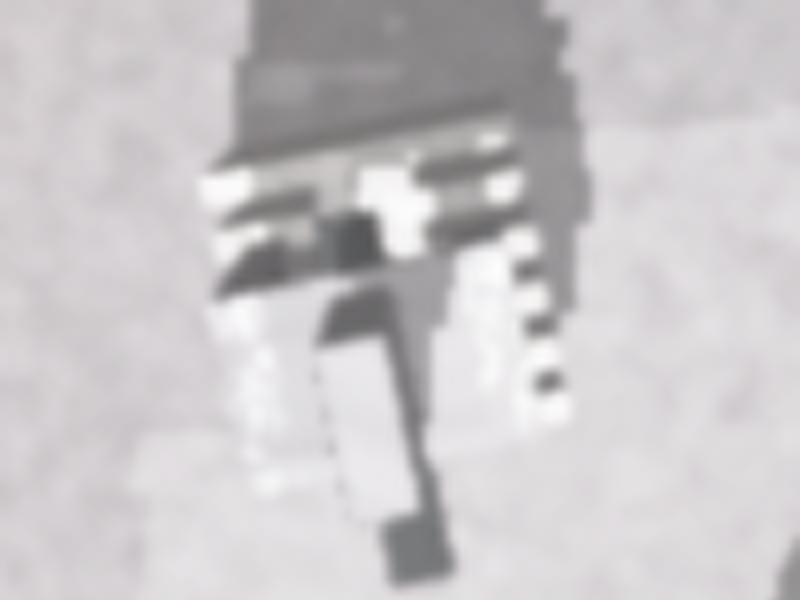

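Run:
```python
from h import *
import pickle
s,im=pickle.load(open('w1.pkl','rb'))
for u,v in((371,428),(355,340),(388,517),(320,345),(390,335),(420,510),(355,525)): print(np.round(onz('wrist',265+u/8,165+v/8,.142,s),4))
# pin ends at z~.101
for u,v in((355,240),(415,550)): print('pin',np.round(onz('wrist',265+u/8,165+v/8,.101,s),4))
```

```text
[ 0.4546 -0.1269  0.142 ]
[ 0.453  -0.1174  0.142 ]
[ 0.4564 -0.1365  0.142 ]
[ 0.4493 -0.118   0.142 ]
[ 0.4567 -0.1169  0.142 ]
[ 0.4598 -0.1358  0.142 ]
[ 0.4529 -0.1374  0.142 ]
pin [ 0.4516 -0.112   0.101 ]
pin [ 0.4588 -0.1502  0.101 ]
```

```bash
python3 -m jog '[[[12.4,-9.2,20],[0,0,-7],0],[[12.4,-9.2,50],[0,0,-10],0],[[12.4,-9.2,85],[0,0,-10],0],[[12.4,-9.2,115],[0,0,-10],0],[[12.4,-9.2,140],[0,0,-10],0],[[12.4,-9.2,149],[0,0,-10],0],[[12.4,-9.2,149],[0,0,-10],0.5],[[12.4,-9.2,149],[0,0,-10],1],[[12.4,-9.2,149],[0,0,-10],1],[[12.4,-9.2,149],[0,0,-10],1],[[12.4,-9.2,149],[0,0,-10],1],[[12.4,-9.2,149],[0,0,-10],1]]'
python3 -m jog '[[[0,0,0],[0,0,0],1],[[0,0,0],[0,0,0],1],[[0,0,0],[0,0,0],1],[[0,0,0],[0,0,0],1]]'
```

```text
time_s: 2.62
position: [0.4555, -0.1272, 0.1126]
tcp_rot: [[-0.173, 0.985, 0.002], [0.985, 0.173, -0.001], [-0.001, 0.002, -1.0]]
force: [0.4, 0.1, -0.3]
opening: 0.633
time_s: 2.95
position: [0.4549, -0.1269, 0.1116]
tcp_rot: [[-0.173, 0.985, 0.0], [0.985, 0.173, -0.0], [-0.0, 0.0, -1.0]]
force: [-0.4, -0.3, -0.7]
opening: 0.328
```

```bash
python3 -m jog '[[[0,0,0],[0,0,0],1],[[0,0,0],[0,0,0],1],[[0,0,0],[0,0,0],1],[[0,0,0],[0,0,0],1],[[0,0,0],[0,0,0],1],[[0,0,0],[0,0,0],1]]'; python3 -m jog '[[[0,0,-10],[0,0,0],1],[[0,0,-40],[0,0,0],1],[[0,0,-80],[0,0,0],1],[[0,0,-110],[0,0,0],1],[[0,0,-120],[0,0,0],1],[[0,0,-120],[0,0,0],1],[[0,0,-120],[0,0,0],1]]'
```

```text
time_s: 3.45
position: [0.4548, -0.1269, 0.1115]
tcp_rot: [[-0.173, 0.985, -0.0], [0.985, 0.173, 0.0], [0.0, -0.0, -1.0]]
force: [0.5, -0.5, -0.6]
opening: 0.09
time_s: 4.03
position: [0.4545, -0.1267, 0.2315]
tcp_rot: [[-0.173, 0.985, 0.0], [0.985, 0.173, -0.0], [-0.0, 0.0, -1.0]]
force: [-0.2, -0.1, -1.6]
opening: 0.093
```

```bash
python3 -m jog '[[[10,8,-2],[0,0,3],1],[[40,30,-4],[0,0,8],1],[[72,55,-4],[0,0,12],1],[[104,80,-4],[0,0,15.2],1],[[136,106,-4],[0,0,15.2],1],[[166,130,-4],[0,0,15.2],1],[[192,150,-4],[0,0,15.2],1],[[204,159,-4],[0,0,15.2],1],[[207.7,162.4,-4],[0,0,15.2],1],[[207.7,162.4,-4],[0,0,15.2],1],[[207.7,162.4,-4],[0,0,15.2],1],[[207.7,162.4,-4],[0,0,15.2],1]]'; python3 snap.py w2
```

```text
time_s: 5.03
position: [0.5777, 0.1041, 0.2348]
tcp_rot: [[0.093, 0.996, -0.003], [0.996, -0.093, -0.001], [-0.001, -0.002, -1.0]]
force: [-1.0, -0.8, -2.4]
opening: 0.089
5.0333 [0.5777 0.1041 0.2348] [-0.96 -0.8  -2.42]
```

View pics/w2.png

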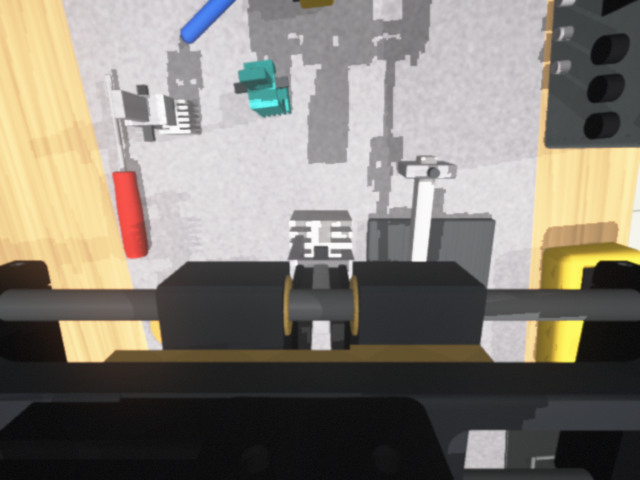

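Run:
```python
from h import *
import pickle
s,im=pickle.load(open('w2.pkl','rb'))
g=cv2.cvtColor(im,cv2.COLOR_RGB2GRAY)
C=np.array([.633,-.0114]);xd=np.array([.9958,-.0912]);yd=np.array([.0912,.9958])
for r in (185,195,205,215,225,235,245,255):
    l=g[r,400:445].astype(int)
    print(r,l.tolist() if r in(205,235) else '')
    w=np.where(l>200)[0]+400
    if len(w):
        c=(w[0]+w[-1])/2; p=onz('wrist',c,r,.176+.12*.085,s); q=p[:2]-C; print(w[0],w[-1],np.round(p,4),np.round([q@xd,q@yd],4))
print(g[150:190,425].tolist())
```

```text
185 
400 444 [0.6434 0.1454 0.1862] [-0.0039  0.1571]
195 
400 444 [0.6433 0.1392 0.1862] [-0.0035  0.1509]
205 [223, 220, 216, 214, 211, 213, 217, 221, 223, 223, 221, 201, 151, 118, 115, 124, 165, 224, 244, 247, 248, 249, 250, 250, 250, 250, 251, 251, 250, 250, 249, 241, 197, 156, 147, 144, 143, 144, 144, 146, 149, 150, 165, 201, 217]
400 444 [0.6432 0.1329 0.1862] [-0.003   0.1446]
215 
416 430 [0.6437 0.1264 0.1862] [-0.0019  0.1382]
225 
415 429 [0.643  0.12   0.1862] [-0.0021  0.1317]
235 [116, 115, 114, 113, 113, 116, 117, 116, 114, 111, 108, 108, 112, 147, 218, 243, 247, 248, 248, 249, 249, 249, 250, 250, 250, 250, 249, 247, 226, 152, 97, 83, 83, 84, 83, 83, 83, 83, 84, 83, 84, 87, 95, 106, 114]
414 428 [0.6422 0.1134 0.1862] [-0.0022  0.1251]
245 
413 427 [0.6414 0.1068 0.1862] [-0.0024  0.1184]
255 
412 426 [0.6406 0.1    0.1862] [-0.0026  0.1116]
[205, 207, 207, 207, 199, 164, 150, 187, 214, 215, 198, 188, 182, 165, 145, 177, 217, 230, 230, 224, 219, 215, 213, 215, 220, 209, 169, 142, 147, 176, 191, 214, 245, 250, 251, 251, 251, 251, 251, 251]
```

```bash
python3 -m jog '[[[1,0,4],[0,3,0],1],[[3,0,8],[0,5,0],1],[[3,3,8],[0,5,0],1],[[3,12,8],[0,5,0],1],[[3,24,8],[0,5,0],1],[[3,36,8],[0,5,0],1],[[3,48,8],[0,5,0],1],[[3,58,8],[0,5,0],1],[[3,63,8],[0,5,0],1],[[3,63.5,8],[0,5,0],1],[[3,63.5,8],[0,5,0],1],[[3,63.5,8],[0,5,0],1]]'; python3 snap.py w3
python3 - <<'E'
from h import *
cv2.imwrite('pics/s3.png',cv2.resize(vision.capture('scene')[130:330,230:450,::-1],(660,600),interpolation=cv2.INTER_CUBIC))
E
```

```text
time_s: 6.08
position: [0.6418, 0.1029, 0.2274]
tcp_rot: [[0.091, 0.996, 0.007], [0.992, -0.091, 0.087], [0.087, -0.001, -0.996]]
force: [0.5, 0.5, -2.3]
opening: 0.09
6.0833 [0.6418 0.1029 0.2274] [ 0.47  0.49 -2.25]
```

View pics/s3.png

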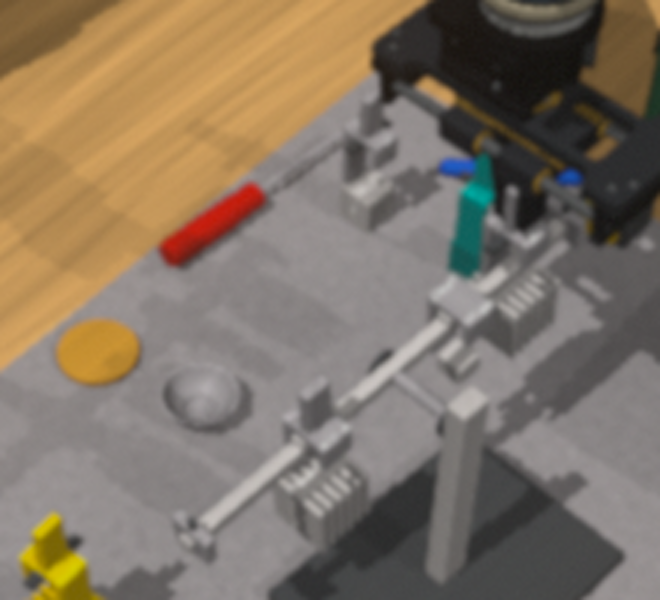

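```bash
python3 -m jog '[[[-0.2,0,3],[0,0,0],1],[[-0.6,0,8],[0,0,0],1],[[-1.2,0,14],[0,0,0],1],[[-1.6,0,19],[0,0,0],1],[[-1.9,0,22],[0,0,0],1],[[-1.9,0,22],[0,0,0],1],[[-1.9,0,22],[0,0,0],1]]'; python3 -m jog '[[[-0.1,0,1],[0,0,0],1],[[-0.2,0,2],[0,0,0],1],[[-0.2,0,2],[0,0,0],1]]';python3 -m jog '[[[-0.1,0,1],[0,0,0],1],[[-0.2,0,2],[0,0,0],1],[[-0.2,0,2],[0,0,0],1]]';python3 -m jog '[[[-0.1,0,1],[0,0,0],1],[[-0.2,0,2],[0,0,0],1],[[-0.2,0,2],[0,0,0],1]]'
```

```text
time_s: 6.77
position: [0.6422, 0.1029, 0.205]
tcp_rot: [[0.091, 0.996, 0.007], [0.992, -0.091, 0.087], [0.087, -0.001, -0.996]]
force: [-0.9, -0.3, -1.7]
opening: 0.09
time_s: 7.02
position: [0.6424, 0.1029, 0.2035]
tcp_rot: [[0.091, 0.996, 0.008], [0.992, -0.091, 0.087], [0.087, 0.0, -0.996]]
force: [-0.6, 1.1, -1.9]
opening: 0.088
time_s: 7.27
position: [0.6422, 0.1029, 0.2013]
tcp_rot: [[0.091, 0.996, 0.008], [0.992, -0.091, 0.087], [0.087, -0.0, -0.996]]
force: [-0.3, 0.1, -3.3]
opening: 0.087
time_s: 7.52
position: [0.6422, 0.1028, 0.1992]
tcp_rot: [[0.091, 0.996, 0.007], [0.992, -0.091, 0.087], [0.087, -0.001, -0.996]]
force: [-1.7, 0.8, -2.1]
opening: 0.085
```

```bash
python3 -m jog '[[[-0.1,0,1],[0,-0.5,0],1],[[-0.2,0,2],[0,-1,0],1],[[-0.25,0,3],[0,-1.5,0],1],[[-0.3,0,4],[0,-2,0],1],[[-0.3,0,4],[0,-2,0],1]]'; python3 -m jog '[[[-0.1,0,1],[0,-0.5,0],1],[[-0.1,0,2],[0,-1,0],1],[[-0.2,0,3],[0,-1.5,0],1],[[-0.2,0,4],[0,-2,0],1],[[-0.2,0,4],[0,-2,0],1]]'
python3 - <<'E'
from h import *
f=[]
for _ in range(4): vision.capture('wrist'); f.append(bot.read_state()['force'])
print(np.round(np.mean(f,0),2),np.round(np.std(f,0),2))
E
python3 snap.py w4; python3 -c "
import cv2;i=cv2.imread('pics/w4.png');cv2.imwrite('pics/c4.png',cv2.resize(i[130:360,220:500],(728,598),interpolation=cv2.INTER_CUBIC))"
```

```text
time_s: 7.93
position: [0.6423, 0.1033, 0.1952]
tcp_rot: [[0.091, 0.996, 0.005], [0.995, -0.091, 0.052], [0.052, -0.0, -0.999]]
force: [-0.7, -0.3, -2.4]
opening: 0.091
time_s: 8.35
position: [0.6424, 0.1032, 0.1913]
tcp_rot: [[0.091, 0.996, 0.002], [0.996, -0.091, 0.017], [0.017, 0.0, -1.0]]
force: [-0.2, 0.3, -0.5]
opening: 0.089
[-0.17  0.52 -1.15] [0.23 0.19 0.17]
8.55 [0.6424 0.103  0.1915] [-0.28  0.74 -1.08]
```

View pics/c4.png

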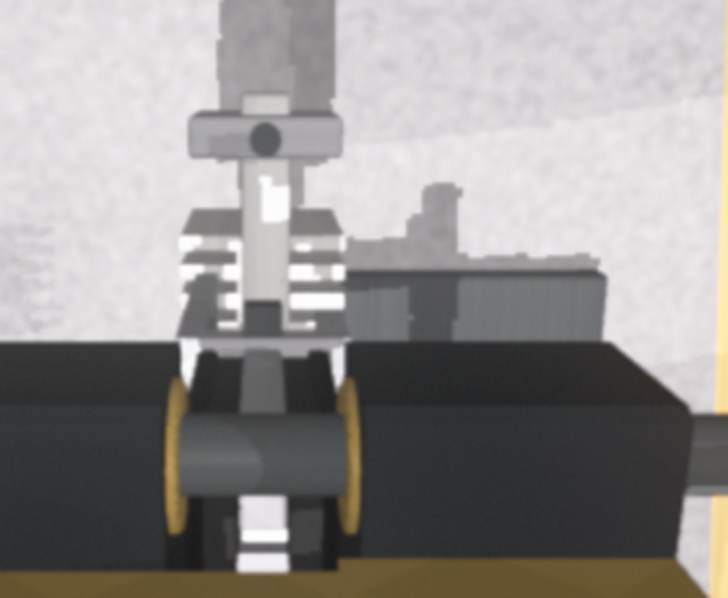

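```bash
python3 -m jog '[[[0,0,1],[0,-0.5,0],1],[[0,0,2],[0,-1,0],1],[[0,0,3],[0,-1.5,0],1],[[0,0,4],[0,-2,0],1],[[0,0,5],[0,-2.5,0],1],[[0,0,6],[0,-3,0],1],[[0,0,6],[0,-3,0],1]]'
cat > f.py <<'E'
from h import *
f=[]
for _ in range(4): vision.capture('scene'); s=bot.read_state(); f.append(s['force'])
print(s['time_s'],np.round(np.mean(f,0),2),np.round(np.std(f,0),2),np.round(s['position'],4))
E
python3 f.py
```

```text
time_s: 9.18
position: [0.6425, 0.1034, 0.1852]
tcp_rot: [[0.091, 0.996, -0.003], [0.995, -0.091, -0.035], [-0.036, 0.0, -0.999]]
force: [0.6, 0.3, -1.4]
opening: 0.089
9.3833 [ 0.29  0.94 -1.06] [0.16 0.89 0.52] [0.6424 0.1031 0.1855]
```

```bash
python3 -m jog '[[[1.5,0,0.3],[0,0,0],1],[[3.5,0,0.6],[0,-0.3,0],1],[[6,0,1],[0,-0.5,0],1],[[8.5,0,1.5],[0,-0.7,0],1],[[11,0,2],[0,-0.8,0],1],[[13,0,2.5],[0,-0.9,0],1],[[14,0,3],[0,-1,0],1],[[14,0,3],[0,-1,0],1]]'; python3 f.py; python3 snap.py w5; python3 -c "
import cv2;i=cv2.imread('pics/w5.png');cv2.imwrite('pics/c5.png',cv2.resize(i[150:290,250:390],(600,600),interpolation=cv2.INTER_CUBIC))"
```

```text
time_s: 10.05
position: [0.6436, 0.1174, 0.1818]
tcp_rot: [[0.091, 0.996, -0.005], [0.995, -0.091, -0.052], [-0.052, -0.0, -0.999]]
force: [-0.4, 0.0, -0.6]
opening: 0.089
10.25 [ 0.06  0.36 -0.48] [0.31 0.33 0.51] [0.6436 0.1173 0.182 ]
10.25 [0.6436 0.1173 0.182 ] [-0.21  0.63 -1.17]
```

View pics/c5.png

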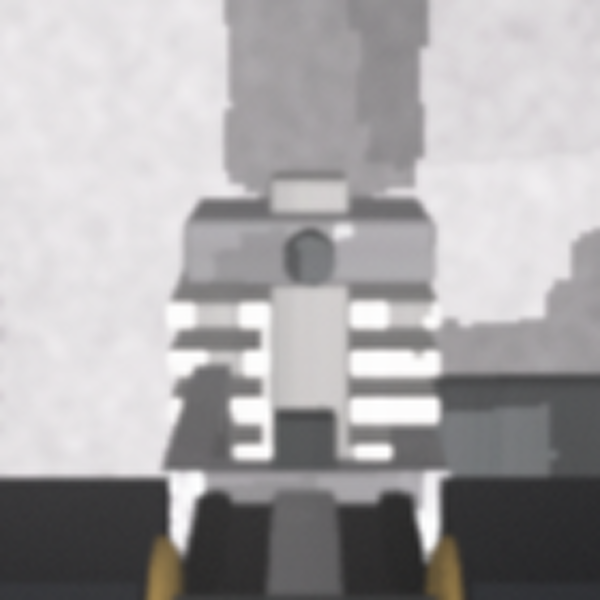

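```bash
python3 - <<'E'
from h import *
import pickle
s,im=pickle.load(open('w5.pkl','rb'))
for r in (245.6,217): print(onz('wrist',321,r,.168,s))
E
python3 -m jog '[[[1.5,0,0.5],[0,-0.2,0],1],[[3,0,1],[0,-0.4,0],1],[[5,0,1.7],[0,-0.7,0],1],[[7,0,2.4],[0,-1,0],1],[[9,0,3.2],[0,-1.3,0],1],[[10,0,4],[0,-1.5,0],1],[[10,0,4],[0,-1.5,0],1]]'; python3 f.py; python3 -m jog '[[[0.5,0,0],[0,0,0],1],[[1,0,0],[0,0,0],1],[[1,0,0],[0,0,0],1]]'; python3 f.py
```

```text
[0.64430391 0.13475683 0.168     ]
[0.64574549 0.15057232 0.168     ]
time_s: 10.88
position: [0.6446, 0.1271, 0.1772]
tcp_rot: [[0.09, 0.996, -0.007], [0.993, -0.091, -0.078], [-0.079, 0.0, -0.997]]
force: [-0.1, -0.8, -0.5]
opening: 0.084
11.0833 [ 0.01  0.37 -0.11] [0.27 0.87 0.42] [0.6446 0.1271 0.1775]
time_s: 11.33
position: [0.6446, 0.1272, 0.1774]
tcp_rot: [[0.091, 0.996, -0.007], [0.993, -0.091, -0.079], [-0.079, 0.0, -0.997]]
force: [-0.9, -0.4, -0.2]
opening: 0.094
11.5333 [-0.09 -0.88 -0.49] [0.29 0.48 0.46] [0.6446 0.1273 0.1774]
```

```bash
python3 -m jog '[[[0.5,0,0],[0,0,0],1],[[0.5,0,0],[0,0,0],1]]'; python3 f.py; python3 -m jog '[[[0.5,0,0],[0,0,0],1],[[0.5,0,0],[0,0,0],1]]'; python3 f.py
```

```text
time_s: 11.7
position: [0.6447, 0.128, 0.1773]
tcp_rot: [[0.091, 0.996, -0.007], [0.993, -0.091, -0.078], [-0.079, -0.0, -0.997]]
force: [0.3, -2.0, 0.4]
opening: 0.091
11.9 [-0.17 -1.09  0.11] [0.15 0.58 0.7 ] [0.6447 0.128  0.1773]
time_s: 12.07
position: [0.6447, 0.1287, 0.1772]
tcp_rot: [[0.091, 0.996, -0.007], [0.993, -0.091, -0.078], [-0.078, -0.0, -0.997]]
force: [-0.2, -2.0, 0.0]
opening: 0.094
12.2667 [ 0.15 -1.25 -0.03] [0.2  0.51 0.3 ] [0.6447 0.1287 0.1773]
```

```bash
for i in 1; do python3 -m jog '[[[0.5,0,0],[0,0,0],1],[[1,0,0],[0,0,0],1],[[1,0,0],[0,0,0],1]]'; python3 f.py; done; python3 -m jog '[[[0.5,0,0],[0,0,0],1],[[1,0,0],[0,0,0],1],[[1,0,0],[0,0,0],1]]'; python3 f.py
```

```text
time_s: 12.52
position: [0.6448, 0.1297, 0.1772]
tcp_rot: [[0.091, 0.996, -0.007], [0.993, -0.091, -0.078], [-0.078, -0.0, -0.997]]
force: [-0.2, -1.1, 0.2]
opening: 0.089
12.7167 [-0.3  -0.46 -0.08] [0.58 0.44 0.3 ] [0.6448 0.1296 0.1772]
time_s: 12.97
position: [0.6449, 0.1306, 0.1771]
tcp_rot: [[0.091, 0.996, -0.007], [0.993, -0.091, -0.078], [-0.078, -0.0, -0.997]]
force: [-1.2, -0.7, -1.2]
opening: 0.088
13.1667 [ 0.03 -0.9  -0.16] [0.27 0.28 0.13] [0.6449 0.1306 0.1771]
```

```bash
python3 -m jog '[[[0.5,0,0],[0,0,0],1],[[1,0,0],[0,0,0],1],[[1,0,0],[0,0,0],1]]'; python3 f.py;  python3 -m jog '[[[0.5,0,0],[0,0,0],1],[[0.5,0,0],[0,0,0],1]]'; python3 f.py;python3 -m jog '[[[0.5,0,0],[0,0,0],1],[[0.5,0,0],[0,0,0],1]]'; python3 f.py
```

```text
time_s: 13.42
position: [0.645, 0.1316, 0.177]
tcp_rot: [[0.091, 0.996, -0.007], [0.993, -0.091, -0.078], [-0.078, -0.0, -0.997]]
force: [0.7, -0.9, 0.6]
opening: 0.087
13.6167 [-0.24 -0.67 -0.32] [0.42 0.22 0.74] [0.645  0.1316 0.177 ]
time_s: 13.78
position: [0.645, 0.1321, 0.177]
tcp_rot: [[0.091, 0.996, -0.007], [0.993, -0.091, -0.078], [-0.078, -0.0, -0.997]]
force: [-0.1, -1.2, 0.0]
opening: 0.086
13.9833 [-0.33 -1.09 -0.53] [0.23 0.53 0.41] [0.6451 0.1321 0.177 ]
time_s: 14.15
position: [0.6451, 0.1326, 0.177]
tcp_rot: [[0.091, 0.996, -0.007], [0.993, -0.091, -0.078], [-0.078, 0.0, -0.997]]
force: [0.1, -0.5, -0.8]
opening: 0.091
14.35 [-0.14 -0.95  0.55] [0.68 0.35 0.51] [0.6451 0.1326 0.177 ]
```

```bash
python3 -m jog '[[[0.5,0,0],[0,0,0],1],[[0.5,0,0],[0,0,0],1]]'; python3 f.py;  python3 -m jog '[[[0.5,0,0],[0,0,0],1],[[0.5,0,0],[0,0,0],1]]'; python3 f.py;python3 -m jog '[[[0.5,0,0],[0,0,0],1],[[0.5,0,0],[0,0,0],1]]'; python3 f.py; python3 snap.py w6; python3 -c "
import cv2;i=cv2.imread('pics/w6.png');cv2.imwrite('pics/c6.png',cv2.resize(i[150:290,250:390],(600,600),interpolation=cv2.INTER_CUBIC))"
```

```text
time_s: 14.52
position: [0.6452, 0.1331, 0.1769]
tcp_rot: [[0.091, 0.996, -0.007], [0.993, -0.091, -0.078], [-0.078, 0.0, -0.997]]
force: [-0.2, -1.3, -0.2]
opening: 0.09
14.7167 [ 0.35 -0.86  0.14] [0.16 0.24 0.24] [0.6452 0.1331 0.1769]
time_s: 14.88
position: [0.6452, 0.1336, 0.1769]
tcp_rot: [[0.091, 0.996, -0.007], [0.993, -0.091, -0.078], [-0.079, -0.0, -0.997]]
force: [0.4, -0.9, -0.4]
opening: 0.091
15.0833 [-0.42 -0.71 -0.16] [0.47 0.49 0.18] [0.6452 0.1336 0.1769]
time_s: 15.25
position: [0.6452, 0.1341, 0.1768]
tcp_rot: [[0.091, 0.996, -0.007], [0.993, -0.091, -0.078], [-0.078, -0.0, -0.997]]
force: [-0.0, -0.7, 0.3]
opening: 0.087
15.45 [-0.05 -0.81  0.22] [0.37 0.3  0.39] [0.6452 0.1341 0.1768]
15.45 [0.6452 0.1341 0.1768] [ 0.57 -0.33  0.71]
```

View pics/c6.png

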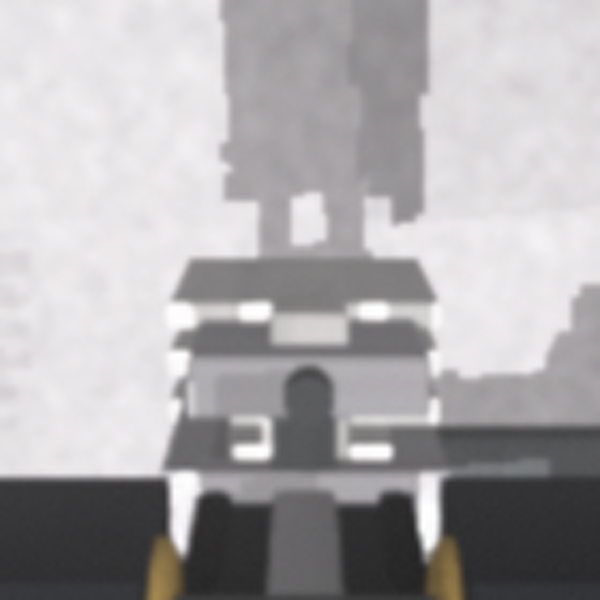

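```bash
python3 -m jog '[[[0.5,0,0],[0,0,0],1],[[0.5,0,0],[0,0,0],1]]'; python3 f.py;  python3 -m jog '[[[0.5,0,0],[0,0,0],1],[[0.5,0,0],[0,0,0],1]]'; python3 f.py;python3 -m jog '[[[0.5,0,0],[0,0,0],1],[[0.5,0,0],[0,0,0],1]]'; python3 f.py
```

```text
time_s: 15.67
position: [0.6453, 0.1343, 0.1768]
tcp_rot: [[0.091, 0.996, -0.007], [0.993, -0.091, -0.079], [-0.079, -0.0, -0.997]]
force: [-1.3, -3.2, 0.1]
opening: 0.094
15.8667 [-0.37 -2.14 -0.26] [0.4  0.23 0.5 ] [0.6452 0.1343 0.1768]
time_s: 16.03
position: [0.6453, 0.1344, 0.1767]
tcp_rot: [[0.091, 0.996, -0.007], [0.993, -0.091, -0.079], [-0.08, -0.0, -0.997]]
force: [-0.1, -3.8, -1.0]
opening: 0.091
16.2333 [-0.45 -4.66 -0.12] [0.39 0.43 0.15] [0.6453 0.1344 0.1767]
time_s: 16.4
position: [0.6452, 0.1344, 0.1767]
tcp_rot: [[0.091, 0.996, -0.008], [0.993, -0.091, -0.08], [-0.081, -0.0, -0.997]]
force: [-0.2, -5.4, -0.6]
opening: 0.087
16.6 [-0.28 -5.86 -0.42] [0.52 0.21 0.65] [0.6453 0.1344 0.1766]
```

```bash
python3 -m jog '[[[0.3,0,0],[0,0,0],1],[[0.3,0,0],[0,0,0],1],[[0.3,0,0],[0,0,0],1],[[0.3,0,0],[0,0,0],1],[[0.3,0,0],[0,0,0],1],[[0.3,0,0],[0,0,0],1]]'; python3 f.py; python3 -m jog '[[[-0.5,0,0],[0,0,0],1],[[-1,0,0],[0,0,0],1],[[-1,0,0.5],[0,-0.2,0],1],[[-1,0,1],[0,-0.4,0],1],[[-1,0,1.5],[0,-0.6,0],1],[[-1,0,2],[0,-0.8,0],1],[[-1,0,2],[0,-0.8,0],1]]'; python3 f.py; python3 f.py
```

```text
time_s: 17.1
position: [0.6453, 0.1345, 0.1766]
tcp_rot: [[0.091, 0.996, -0.008], [0.993, -0.091, -0.081], [-0.081, -0.0, -0.997]]
force: [0.3, -7.5, -0.6]
opening: 0.086
17.3 [-0.38 -6.4  -0.49] [0.25 0.21 0.46] [0.6453 0.1344 0.1767]
time_s: 17.88
position: [0.6453, 0.1345, 0.1746]
tcp_rot: [[0.09, 0.996, -0.009], [0.992, -0.091, -0.093], [-0.093, -0.0, -0.996]]
force: [-0.7, -5.4, -0.4]
opening: 0.089
18.0833 [-0.33 -5.31 -0.11] [0.65 0.39 0.31] [0.6453 0.1345 0.1747]
18.2833 [-0.55 -5.11 -0.39] [0.67 0.53 0.58] [0.6452 0.1345 0.1747]
```

```bash
python3 -m jog '[[[-0.5,0,0.3],[0,-0.2,0],1],[[-1,0,0.7],[0,-0.4,0],1],[[-1,0,1.1],[0,-0.6,0],1],[[-1,0,1.5],[0,-0.8,0],1],[[-1,0,1.5],[0,-0.8,0],1]]'; python3 f.py; python3 f.py
```

```text
time_s: 18.7
position: [0.6453, 0.1344, 0.1732]
tcp_rot: [[0.09, 0.996, -0.009], [0.99, -0.091, -0.105], [-0.105, 0.0, -0.994]]
force: [-0.2, -1.2, -0.4]
opening: 0.093
18.9 [ 0.12 -0.55  0.32] [0.36 0.52 0.27] [0.6453 0.1343 0.1734]
19.1 [-0.09  1.33 -0.5 ] [0.32 0.33 0.56] [0.6452 0.1343 0.1734]
```

```bash
python3 -m jog '[[[0,0,0],[0,0,0],0.85],[[0,0,0],[0,0,0],0.75],[[0,0,0],[0,0,0],0.7],[[0,0,0],[0,0,0],0.6],[[0,0,0],[0,0,0],0.6],[[0,0,0],[0,0,0],0.6]]'; python3 -m jog '[[[0,0,-5],[0,0,0],0.6],[[0,0,-20],[0,0,0],0.6],[[0,0,-45],[0,0,0],0.6],[[0,0,-75],[0,0,0],0.6],[[0,0,-100],[0,6,0],0.5],[[0,0,-110],[0,6,0],0.5],[[0,0,-110],[0,6,0],0.5]]'; python3 f.py
python3 - <<'E'
from h import *
t=vision.capture('top');s=vision.capture('scene')
cv2.imwrite('pics/top7.png',t[:,:,::-1]);cv2.imwrite('pics/scene7.png',s[:,:,::-1])
E
```

```text
time_s: 19.6
position: [0.6452, 0.1334, 0.1734]
tcp_rot: [[0.091, 0.996, -0.01], [0.99, -0.091, -0.106], [-0.106, -0.0, -0.994]]
force: [-0.6, -0.5, 0.2]
opening: 0.375
time_s: 20.18
position: [0.6481, 0.1443, 0.2866]
tcp_rot: [[0.093, 0.996, 0.007], [0.996, -0.093, -0.003], [-0.002, 0.007, -1.0]]
force: [-0.3, -1.2, 0.0]
opening: 0.484
20.3833 [-0.61  0.   -0.08] [0.43 0.41 0.46] [0.6449 0.1454 0.2804]
```

```bash
python3 -m jog '[[[5,-20,5],[0,0,0],0.2],[[15,-55,15],[0,0,0],0],[[27,-95,20],[0,0,0],0],[[39,-135,20],[0,0,0],0],[[50,-173,20],[0,0,0],0],[[58,-203,20],[0,0,0],0],[[63,-217,20],[0,0,0],0],[[63,-217,20],[0,0,0],0],[[63,-217,20],[0,0,0],0],[[63,-217,20],[0,0,0],0]]'; python3 snap.py w8
python3 - <<'E'
from h import *
import pickle
s,im=pickle.load(open('w8.pkl','rb'))
u,v=proj('wrist',[.4345,.2279,.13],s); print(u,v)
t=vision.capture('top');sc=vision.capture('scene')
cv2.imwrite('pics/top8.png',t[:,:,::-1])
def c(a,x,y,w,h,W,H): return cv2.resize(a[y:y+h,x:x+w,::-1],(W,H),interpolation=cv2.INTER_CUBIC)
x0,y0=int(u)-50,int(v)-60;print(x0,y0)
L=c(im,x0,y0,100,100,500,500)
for k in range(0,100,10): L[:6,k*5]=(0,0,255); L[k*5,:6]=(0,0,255)
R=np.vstack([c(sc,280,170,180,150,300,250),c(cv2.imread('pics/scene7.png')[:,:,::-1],280,170,180,150,300,250)])
B=c(t,205,150,210,26,800,99)
cv2.imwrite('pics/c8.png',np.vstack([np.hstack([L,R]),B]))
E
```

```text
time_s: 21.32
position: [0.4379, 0.2276, 0.2627]
tcp_rot: [[0.092, 0.996, 0.002], [0.996, -0.092, -0.002], [-0.002, 0.002, -1.0]]
force: [0.6, 0.4, -0.4]
opening: 0.991
21.3167 [0.4379 0.2276 0.2627] [ 0.63  0.36 -0.44]
317.8908553085869 228.73647878159701
267 168
```

View pics/c8.png

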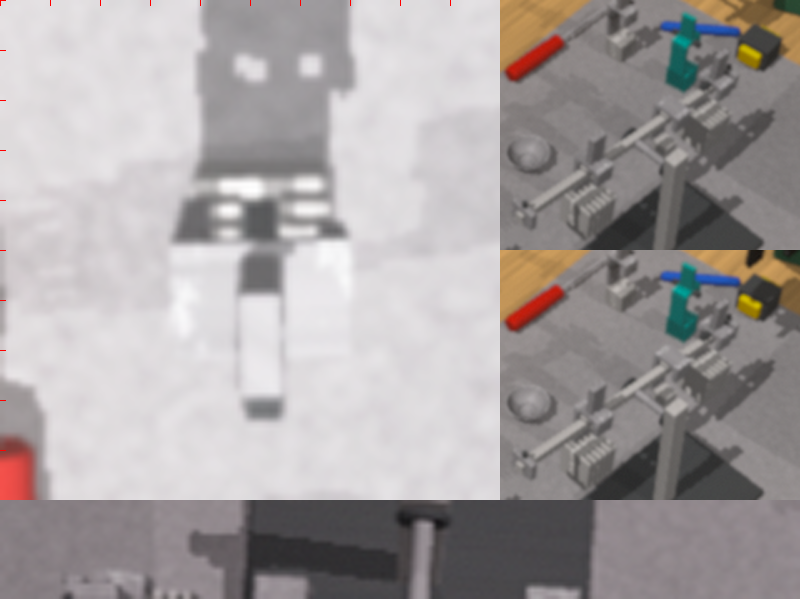

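Run:
```python
from h import *
import pickle
s,im=pickle.load(open('w8.pkl','rb'))
for u,v in((262,346),(260,292),(263,399),(238,292),(282,292)):
    p=onz('wrist',267+u/5,168+v/5,.13,s); print(np.round(p,4))
R=np.array(s['tcp_rot']);p=onz('wrist',267+262/5,168+346/5,.13,s);p[2]=.0993
print(R.T@(p-s['position'])*1000)
# bar in top view: bright-line fit of right half
t=cv2.imread('pics/top8.png')
```

```text
[0.4351 0.22   0.13  ]
[0.4357 0.2299 0.13  ]
[0.4344 0.21   0.13  ]
[0.4318 0.2303 0.13  ]
[0.4396 0.2296 0.13  ]
[ -7.62833946  -2.42425756 163.39481794]
```

```bash
python3 -m jog '[[[-7.6,-2.4,15],[0,0,-1.6],0.4],[[-7.6,-2.4,45],[0,0,-1.6],0.4],[[-7.6,-2.4,80],[0,0,-1.6],0.5],[[-7.6,-2.4,112],[0,0,-1.6],0.55],[[-7.6,-2.4,140],[0,0,-1.6],0.55],[[-7.6,-2.4,157],[0,0,-1.6],0.55],[[-7.6,-2.4,163],[0,0,-1.6],0.55],[[-7.6,-2.4,163],[0,0,-1.6],0.6],[[-7.6,-2.4,163],[0,0,-1.6],1],[[-7.6,-2.4,163],[0,0,-1.6],1],[[-7.6,-2.4,163],[0,0,-1.6],1],[[-7.6,-2.4,163],[0,0,-1.6],1]]'
python3 -m jog '[[[0,0,0],[0,0,0],1],[[0,0,0],[0,0,0],1],[[0,0,0],[0,0,0],1],[[0,0,0],[0,0,0],1],[[0,0,0],[0,0,0],1],[[0,0,0],[0,0,0],1],[[0,0,0],[0,0,0],1],[[0,0,0],[0,0,0],1]]'
```

```text
time_s: 22.47
position: [0.4337, 0.2203, 0.1008]
tcp_rot: [[0.063, 0.998, 0.002], [0.998, -0.063, -0.001], [-0.001, 0.003, -1.0]]
force: [-0.4, 0.1, -0.4]
opening: 0.182
time_s: 23.13
position: [0.4334, 0.2202, 0.1003]
tcp_rot: [[0.063, 0.998, 0.001], [0.998, -0.063, -0.001], [-0.001, 0.001, -1.0]]
force: [-0.5, 0.4, 5.5]
opening: 0.088
```

```bash
python3 -m jog '[[[0,0,-3],[0,0,0],1],[[0,0,-15],[0,0,0],1],[[0,0,-40],[0,0,0],1],[[0,0,-75],[0,0,0],1],[[0,0,-110],[0,0,0],1],[[0,0,-132],[0,0,0],1],[[0,0,-138],[0,0,0],1],[[0,0,-138],[0,0,0],1]]'; python3 f.py; python3 -m jog '[[[-10,4,0],[0,0,1.6],1],[[-40,17,0],[0,0,1.6],1],[[-75,33,0],[0,0,1.6],1],[[-112,49,0],[0,0,1.6],1],[[-150,65,0],[0,0,1.6],1],[[-188,82,0],[0,0,1.6],1],[[-226,98,0],[0,0,1.6],1],[[-262,114,0],[0,0,1.6],1],[[-294,128,0],[0,0,1.6],1],[[-318,138,0],[0,0,1.6],1],[[-329.6,143,0],[0,0,1.6],1],[[-329.6,143,0],[0,0,1.6],1]]'; python3 f.py; python3 snap.py w9
python3 - <<'E'
from h import *
cv2.imwrite('pics/top9.png',vision.capture('top')[:,:,::-1]);cv2.imwrite('pics/scene9.png',vision.capture('scene')[:,:,::-1])
E
```

```text
time_s: 23.8
position: [0.4334, 0.2205, 0.2389]
tcp_rot: [[0.063, 0.998, 0.003], [0.998, -0.063, -0.001], [-0.001, 0.003, -1.0]]
force: [-0.3, 0.2, -2.1]
opening: 0.092
24.0 [-0.32  0.28 -1.77] [0.38 0.44 0.09] [0.4313 0.2199 0.2356]
time_s: 25.0
position: [0.5551, -0.1211, 0.2369]
tcp_rot: [[0.096, 0.995, -0.001], [0.995, -0.096, -0.002], [-0.002, -0.001, -1.0]]
force: [0.4, -0.8, -1.1]
opening: 0.096
25.2 [ 0.06  0.94 -1.3 ] [0.42 0.38 0.25] [ 0.5534 -0.116   0.2376]
25.2 [ 0.5534 -0.116   0.2376] [ 0.64  0.97 -1.54]
```

Run:
```python
from h import *
C=np.array([.633,-.0114]);xd=np.array([.9958,-.0912]);yd=np.array([.0912,.9958])
for f,tl in(('top0',.085),('top8',-.113)):
    g=cv2.cvtColor(cv2.imread(f'pics/{f}.png'),cv2.COLOR_BGR2GRAY).astype(int)
    print(f)
    for c in (300,365,375,385,393):
        col=g[172:200,c]; w=np.where(col>185)[0]+172
        if len(w)==0: print(c,col.tolist()); continue
        r=(w[0]+w[-1])/2
        yp=-(c-312)/444.7*.76
        for _ in range(3):
            p=onz('top',c,r,.176+yp*tl); q=p[:2]-C; yp=q@yd
        print(c,w[0],w[-1],np.round(p,4),np.round([q@xd,yp],4))
    print(g[180:200,396:412].max(0).tolist()); print(g[184:196:2,396:412].tolist())
    print(proj('top',[*(C-yd*.163),.176-.163*tl]),proj('top',[*(C-yd*.171),.183-.163*tl]))
s=cv2.cvtColor(cv2.imread('pics/scene7.png'),cv2.COLOR_BGR2GRAY)
t=cv2.cvtColor(cv2.imread('pics/scene0.png'),cv2.COLOR_BGR2GRAY)
# collar motion between scene0 and scene8 by template
for n in('scene7','scene9'):
  im=cv2.cvtColor(cv2.imread(f'pics/{n}.png'),cv2.COLOR_BGR2GRAY)
  m=cv2.matchTemplate(im[270:340,265:330],t[297:319,286:306],cv2.TM_CCOEFF_NORMED); _,v,_,l=cv2.minMaxLoc(m); print(n,v,l[0]+265-286,l[1]+270-297)
for tl in(.085,.0,-.113): print(tl,proj('scene',[*(C-yd*.167),.179-.167*tl]))
```

```text
top0
300 [69, 69, 67, 68, 66, 73, 120, 174, 177, 176, 176, 162, 82, 45, 45, 47, 45, 44, 45, 45, 47, 46, 46, 45, 47, 45, 45, 42]
365 [133, 135, 136, 138, 137, 133, 130, 129, 129, 130, 132, 143, 167, 172, 173, 171, 159, 96, 102, 134, 134, 136, 140, 139, 137, 135, 134, 135]
375 [134, 134, 133, 132, 135, 135, 133, 130, 128, 127, 128, 130, 142, 171, 173, 172, 170, 159, 93, 114, 134, 132, 132, 133, 135, 137, 136, 135]
385 [132, 130, 129, 130, 132, 130, 129, 130, 130, 129, 129, 131, 129, 135, 170, 171, 171, 170, 160, 89, 115, 131, 134, 136, 135, 131, 130, 131]
393 [133, 132, 131, 132, 133, 133, 131, 131, 134, 134, 134, 131, 130, 128, 138, 169, 171, 171, 167, 144, 99, 132, 135, 133, 136, 137, 135, 134]
[172, 173, 174, 168, 142, 129, 127, 145, 150, 149, 151, 148, 140, 135, 136, 136]
[[131, 133, 133, 112, 71, 52, 61, 121, 148, 149, 151, 143, 130, 130, 135, 135], [136, 138, 145, 132, 98, 68, 71, 125, 148, 142, 140, 133, 130, 133, 132, 133], [172, 173, 172, 153, 122, 103, 77, 63, 63, 67, 75, 111, 133, 133, 133, 133], [172, 173, 173, 158, 127, 99, 76, 83, 84, 99, 125, 143, 140, 135, 135, 135], [9
[... 1243 characters left out ...]
2, 161, 160, 143, 121, 102, 120, 141, 138, 139, 140, 153, 155], [127, 121, 122, 122, 123, 118, 109, 88, 68, 118, 142, 140, 141, 128, 124, 137], [134, 135, 135, 134, 135, 136, 136, 113, 81, 125, 149, 151, 154, 149, 138, 137], [135, 135, 135, 136, 140, 141, 137, 107, 57, 66, 76, 83, 109, 133, 138, 139]]
(np.float64(404.77034067036465), np.float64(185.91158827978018)) (np.float64(410.1681588059073), np.float64(185.49292502737185))
scene7 0.8058567643165588 1 -11
scene9 0.8066549897193909 1 -11
0.085 (np.float64(293.7064286690554), np.float64(306.6461490336909))
0.0 (np.float64(293.416269262722), np.float64(302.069757592127))
-0.113 (np.float64(293.0205422074329), np.float64(295.82835417907023))
```

```bash
python3 -m jog '[[[1,0,4],[0,-3.5,0],1],[[1,0,7],[0,-6.5,0],1],[[1,4,7],[0,-6.5,0],1],[[1,14,7],[0,-6.5,0],1],[[1,26,7],[0,-6.5,0],1],[[1,39,7],[0,-6.5,0],1],[[1,52,7],[0,-6.5,0],1],[[1,62,7],[0,-6.5,0],1],[[1,67,7],[0,-6.5,0],1],[[1,68,7],[0,-6.5,0],1],[[1,68,7],[0,-6.5,0],1],[[1,68,7],[0,-6.5,0],1]]'; python3 f.py
```

```text
time_s: 26.35
position: [0.622, -0.1229, 0.2311]
tcp_rot: [[0.091, 0.996, -0.011], [0.989, -0.091, -0.114], [-0.115, -0.001, -0.993]]
force: [0.5, 1.5, -1.5]
opening: 0.09
26.55 [-0.1   0.01 -1.47] [0.6  0.5  0.44] [ 0.6219 -0.1229  0.2313]
```

```bash
python3 -m jog '[[[0.3,0,3],[0,0,0],1],[[0.9,0,8],[0,0,0],1],[[1.6,0,14],[0,0,0],1],[[2.2,0,19],[0,0,0],1],[[2.7,0,23],[0,0,0],1],[[2.7,0,23],[0,0,0],1],[[2.7,0,23],[0,0,0],1]]'; python3 f.py; python3 -m jog '[[[0.1,0,1],[0,0,0],1],[[0.2,0,2],[0,0,0],1],[[0.3,0,3],[0,0,0],1],[[0.45,0,4],[0,0,0],1],[[0.45,0,4],[0,0,0],1]]'; python3 f.py; python3 -m jog '[[[0.1,0,1],[0,0.5,0],1],[[0.2,0,2],[0,1,0],1],[[0.3,0,3],[0,1.5,0],1],[[0.4,0,4],[0,2,0],1],[[0.4,0,4],[0,2,0],1]]'; python3 f.py; python3 snap.py w10
```

```text
time_s: 27.13
position: [0.6222, -0.1228, 0.2074]
tcp_rot: [[0.091, 0.996, -0.012], [0.989, -0.091, -0.114], [-0.115, -0.001, -0.993]]
force: [0.1, -0.1, -1.4]
opening: 0.086
27.3333 [ 0.31  0.46 -1.52] [0.15 0.39 0.3 ] [ 0.6227 -0.123   0.2084]
time_s: 27.75
position: [0.6222, -0.1229, 0.2037]
tcp_rot: [[0.091, 0.996, -0.011], [0.989, -0.091, -0.114], [-0.115, -0.001, -0.993]]
force: [-0.3, 0.5, -0.6]
opening: 0.09
27.95 [-0.24 -0.42 -1.34] [0.38 0.55 0.91] [ 0.6224 -0.1229  0.2041]
time_s: 28.37
position: [0.6223, -0.1234, 0.1998]
tcp_rot: [[0.092, 0.996, -0.007], [0.993, -0.092, -0.079], [-0.08, -0.0, -0.997]]
force: [0.9, 0.2, -0.3]
opening: 0.085
28.5667 [-0.16 -0.29 -0.87] [0.43 0.19 0.35] [ 0.6224 -0.1231  0.2   ]
28.5667 [ 0.6224 -0.1231  0.2   ] [-0.02 -0.49 -0.86]
```

```bash
python3 - <<'E'
from h import *
import pickle
s,im=pickle.load(open('w8.pkl','rb'))
for u,v in((264,400),(264,418),(262,197),(262,240)): print(np.round(onz('wrist',267+u/5,168+v/5,.089,s),4))
E
python3 -m jog '[[[-1,0,0.7],[0,0.4,0],1],[[-2.5,0,1.4],[0,0.8,0],1],[[-4.5,0,2.1],[0,1.2,0],1],[[-6.5,0,2.8],[0,1.5,0],1],[[-8.5,0,3.5],[0,1.8,0],1],[[-10,0,4],[0,2,0],1],[[-10,0,4],[0,2,0],1]]'; python3 f.py
```

```text
[0.4334 0.198  0.089 ]
[0.4331 0.1941 0.089 ]
[0.4369 0.2404 0.089 ]
[0.4361 0.2317 0.089 ]
time_s: 29.2
position: [0.6214, -0.134, 0.1968]
tcp_rot: [[0.092, 0.996, -0.004], [0.995, -0.092, -0.045], [-0.046, 0.0, -0.999]]
force: [0.5, -0.3, -0.8]
opening: 0.092
29.4 [-0.05 -0.4  -0.68] [0.74 0.49 0.38] [ 0.6215 -0.1335  0.1969]
```

```bash
python3 -m jog '[[[-0.8,0,0.7],[0,0.3,0],1],[[-1.6,0,1.4],[0,0.6,0],1],[[-2.5,0,2.1],[0,0.9,0],1],[[-3.5,0,2.8],[0,1.2,0],1],[[-4.5,0,3.5],[0,1.5,0],1],[[-5,0,4],[0,1.8,0],1],[[-5,0,4],[0,1.8,0],1]]'; python3 f.py; python3 -m jog '[[[-0.5,0,0.5],[0,0.2,0],1],[[-1,0,1],[0,0.4,0],1],[[-1,0,1],[0,0.4,0],1]]'; python3 f.py;python3 -m jog '[[[-0.5,0,0.5],[0,0.2,0],1],[[-1,0,1],[0,0.4,0],1],[[-1,0,1],[0,0.4,0],1]]'; python3 f.py
```

```text
time_s: 29.98
position: [0.6209, -0.1387, 0.1929]
tcp_rot: [[0.092, 0.996, -0.001], [0.996, -0.092, -0.014], [-0.014, -0.0, -1.0]]
force: [-0.9, -0.0, -1.2]
opening: 0.094
30.1833 [-0.38 -0.47 -0.46] [0.24 0.36 0.61] [ 0.6209 -0.1387  0.1931]
time_s: 30.43
position: [0.6209, -0.1393, 0.192]
tcp_rot: [[0.091, 0.996, -0.001], [0.996, -0.091, -0.006], [-0.006, -0.0, -1.0]]
force: [0.2, 0.5, -0.2]
opening: 0.09
30.6333 [-0.13  0.94 -0.3 ] [0.1  0.67 0.68] [ 0.6209 -0.1393  0.1921]
time_s: 30.88
position: [0.6208, -0.1405, 0.191]
tcp_rot: [[0.091, 0.996, 0.0], [0.996, -0.091, 0.0], [0.0, 0.0, -1.0]]
force: [1.1, 1.1, -0.3]
opening: 0.086
31.0833 [0.31 0.57 0.19] [0.5  0.41 0.23] [ 0.6208 -0.1405  0.1911]
```

```bash
python3 -m jog '[[[-0.5,0,0],[0,0,0],1],[[-1,0,0.2],[0,0,0],1],[[-1,0,0.2],[0,0,0],1]]'; python3 f.py;python3 -m jog '[[[-0.5,0,0],[0,0,0],1],[[-0.5,0,0],[0,0,0],1]]'; python3 f.py;python3 -m jog '[[[-0.5,0,0],[0,0,0],1],[[-0.5,0,0],[0,0,0],1]]'; python3 f.py;python3 -m jog '[[[-0.5,0,0],[0,0,0],1],[[-0.5,0,0],[0,0,0],1]]'; python3 f.py
```

```text
time_s: 31.33
position: [0.6207, -0.1414, 0.1909]
tcp_rot: [[0.091, 0.996, 0.0], [0.996, -0.091, -0.0], [-0.0, 0.0, -1.0]]
force: [0.4, 0.6, -0.2]
opening: 0.094
31.5333 [ 0.47  0.74 -0.12] [0.38 0.2  0.3 ] [ 0.6207 -0.1414  0.1909]
time_s: 31.7
position: [0.6207, -0.1419, 0.1909]
tcp_rot: [[0.091, 0.996, -0.0], [0.996, -0.091, 0.0], [0.0, -0.0, -1.0]]
force: [0.7, -0.4, 0.6]
opening: 0.091
31.9 [-0.01  1.02  0.23] [0.83 0.26 0.22] [ 0.6207 -0.1419  0.1909]
time_s: 32.07
position: [0.6206, -0.1424, 0.1909]
tcp_rot: [[0.091, 0.996, -0.0], [0.996, -0.091, -0.0], [-0.0, -0.0, -1.0]]
force: [0.7, 0.4, 0.3]
opening: 0.089
32.2667 [0.18 0.58 0.19] [0.69 0.48 0.24] [ 0.6206 -0.1424  0.1909]
time_s: 32.43
position: [0.6206, -0.1429, 0.1909]
tcp_rot: [[0.091, 0.996, -0.0], [0.996, -0.091, 0.0], [0.0, -0.0, -1.0]]
force: [-0.0, 1.0, -0.9]
opening: 0.091
32.6333 [ 0.03  0.66 -0.18] [0.35 0.58 0.54] [ 0.6206 -0.1429  0.1909]
```

```bash
python3 -m jog '[[[-0.5,0,0],[0,0,0],1],[[-0.5,0,0],[0,0,0],1]]'; python3 f.py;python3 -m jog '[[[-0.5,0,0],[0,0,0],1],[[-0.5,0,0],[0,0,0],1]]'; python3 f.py;python3 -m jog '[[[-0.5,0,0],[0,0,0],1],[[-0.5,0,0],[0,0,0],1]]'; python3 f.py;python3 -m jog '[[[-0.5,0,0],[0,0,0],1],[[-0.5,0,0],[0,0,0],1]]'; python3 f.py
```

```text
time_s: 32.8
position: [0.6205, -0.1434, 0.1909]
tcp_rot: [[0.091, 0.996, 0.0], [0.996, -0.091, -0.0], [-0.0, 0.0, -1.0]]
force: [-0.0, 0.8, 0.1]
opening: 0.09
33.0 [-0.04  0.15  0.21] [0.37 0.47 0.37] [ 0.6205 -0.1434  0.1909]
time_s: 33.17
position: [0.6205, -0.1439, 0.1909]
tcp_rot: [[0.091, 0.996, -0.0], [0.996, -0.091, 0.0], [0.0, -0.0, -1.0]]
force: [-0.2, 0.5, -0.2]
opening: 0.089
33.3667 [ 0.31  0.81 -0.04] [0.18 0.37 0.49] [ 0.6205 -0.1439  0.1909]
time_s: 33.53
position: [0.6205, -0.1444, 0.1909]
tcp_rot: [[0.091, 0.996, 0.0], [0.996, -0.091, 0.0], [0.0, 0.0, -1.0]]
force: [0.2, 0.5, -0.8]
opening: 0.09
33.7333 [ 0.23  1.11 -0.01] [0.31 0.07 0.26] [ 0.6204 -0.1444  0.1909]
time_s: 33.9
position: [0.6204, -0.1449, 0.1909]
tcp_rot: [[0.091, 0.996, -0.0], [0.996, -0.091, -0.0], [-0.0, -0.0, -1.0]]
force: [0.9, -0.3, 0.3]
opening: 0.089
34.1 [-0.22  0.75  0.19] [0.65 0.71 0.19] [ 0.6204 -0.1449  0.1909]
```

```bash
python3 -m jog '[[[-0.5,0,0],[0,0,0],1],[[-0.5,0,0],[0,0,0],1]]'; python3 f.py;python3 -m jog '[[[-0.5,0,0],[0,0,0],1],[[-0.5,0,0],[0,0,0],1]]'; python3 f.py;python3 -m jog '[[[-0.5,0,0],[0,0,0],1],[[-0.5,0,0],[0,0,0],1]]'; python3 f.py;python3 -m jog '[[[-0.5,0,0],[0,0,0],1],[[-0.5,0,0],[0,0,0],1]]'; python3 f.py
```

```text
time_s: 34.27
position: [0.6204, -0.1454, 0.1909]
tcp_rot: [[0.091, 0.996, 0.0], [0.996, -0.091, 0.0], [0.0, 0.0, -1.0]]
force: [-0.4, 0.6, 0.2]
opening: 0.092
34.4667 [ 0.39  0.79 -0.27] [0.23 0.36 0.12] [ 0.6204 -0.1454  0.1909]
time_s: 34.63
position: [0.6203, -0.1459, 0.1909]
tcp_rot: [[0.091, 0.996, -0.0], [0.996, -0.091, 0.0], [0.0, -0.0, -1.0]]
force: [0.1, 0.1, -0.7]
opening: 0.088
34.8333 [-0.06  0.81 -0.67] [0.37 0.65 0.33] [ 0.6203 -0.1459  0.1909]
time_s: 35.0
position: [0.6203, -0.1464, 0.1909]
tcp_rot: [[0.091, 0.996, -0.0], [0.996, -0.091, -0.0], [-0.0, -0.0, -1.0]]
force: [-0.6, 0.1, 1.0]
opening: 0.091
35.2 [ 0.41  0.27 -0.05] [0.2  0.09 0.91] [ 0.6203 -0.1464  0.1909]
time_s: 35.37
position: [0.6202, -0.1469, 0.1909]
tcp_rot: [[0.091, 0.996, -0.0], [0.996, -0.091, 0.0], [0.0, -0.0, -1.0]]
force: [-0.5, 0.7, -0.1]
opening: 0.089Traceback (most recent call last):
  File "f.py", line 3, in <module>
    for _ in range(4): vision.capture('scene'); s=bot.read_state(); f.append(s['force'])
                       ~~~~~~~~~~~~~~^^^^^^^^^
ValueError: 200 camera calls are used up
```

```bash
for k in 1; do python3 -m jog '[[[-0.5,0,0],[0,0,0],1],[[-0.5,0,0],[0,0,0],1],[[-0.5,0,0],[0,0,0],1],[[-0.5,0,0],[0,0,0],1]]' | grep -E 'time|pos|force'; done
python3 -m jog '[[[-0.5,0,0],[0,0,0],1],[[-0.5,0,0],[0,0,0],1],[[-0.5,0,0],[0,0,0],1],[[-0.5,0,0],[0,0,0],1]]' | grep -E 'time|pos|force'
python3 -m jog '[[[-0.5,0,0],[0,0,0],1],[[-0.5,0,0],[0,0,0],1],[[-0.5,0,0],[0,0,0],1],[[-0.5,0,0],[0,0,0],1]]' | grep -E 'time|pos|force'
```

```text
time_s: 35.75
position: [0.6202, -0.1474, 0.1909]
force: [-1.0, 0.7, -0.6]
time_s: 36.08
position: [0.6202, -0.1476, 0.1909]
force: [1.2, 2.4, 0.6]
time_s: 36.42
position: [0.6201, -0.1477, 0.1908]
force: [0.9, 4.2, -0.3]
```

```bash
python3 -m jog '[[[-0.5,0,0],[0,0,0],1],[[-0.5,0,0],[0,0,0],1],[[-0.5,0,0],[0,0,0],1],[[-0.5,0,0],[0,0,0],1]]' | grep -E 'time|pos|force'
python3 -m jog '[[[-0.2,0,0],[0,0,0],1],[[-0.2,0,0],[0,0,0],1],[[-0.2,0,0],[0,0,0],1],[[-0.2,0,0],[0,0,0],1]]' | grep -E 'time|pos|force'
python3 -m jog '[[[0,0,0],[0,0,0],1],[[0,0,0],[0,0,0],1],[[0,0,0],[0,0,0],1],[[0,0,0],[0,0,0],1]]' | grep -E 'time|pos|force'
```

```text
time_s: 36.75
position: [0.6201, -0.1478, 0.1907]
force: [1.3, 5.2, -0.7]
time_s: 37.08
position: [0.6201, -0.1478, 0.1907]
force: [0.7, 5.3, -1.2]
time_s: 37.42
position: [0.6201, -0.1478, 0.1907]
force: [1.7, 6.0, -0.3]
```

```bash
python3 -m jog '[[[0.5,0,0.2],[0,0,0],1],[[1,0,0.5],[0,0,0],1],[[1.2,0,0.7],[0,0,0],1],[[1.2,0,0.7],[0,0,0],1],[[1.2,0,0.7],[0,0,0],1]]' | grep -E 'time|pos|force'
python3 -m jog '[[[0.3,0,0],[0,0,0],1],[[0.3,0,0],[0,0,0],1]]' | grep -E 'time|pos|force'
python3 -m jog '[[[0,0,0],[0,0,0],1],[[0,0,0],[0,0,0],1]]' | grep -E 'time|pos|force'
python3 -m jog '[[[0,0,0],[0,0,0],1],[[0,0,0],[0,0,0],1]]' | grep -E 'time|pos|force'
```

```text
time_s: 37.83
position: [0.6201, -0.1478, 0.1902]
force: [-0.6, 4.5, 0.2]
time_s: 38.0
position: [0.6201, -0.1478, 0.1902]
force: [0.8, 3.4, 0.7]
time_s: 38.17
position: [0.6201, -0.1478, 0.1902]
force: [0.4, 3.1, -0.0]
time_s: 38.33
position: [0.6201, -0.1477, 0.1902]
force: [0.1, 2.9, 0.1]
```

```bash
python3 -m jog '[[[0.4,0,0],[0,0,0],1],[[0.7,0,0],[0,0,0],1],[[0.7,0,0],[0,0,0],1],[[0.7,0,0],[0,0,0],1]]' | grep -E 'time|pos|force'
python3 -m jog '[[[0,0,0],[0,0,0],0.85],[[0,0,0],[0,0,0],0.75],[[0,0,0],[0,0,0],0.7],[[0,0,0],[0,0,0],0.6],[[0,0,0],[0,0,0],0.6],[[0,0,0],[0,0,0],0.6]]'; python3 -m jog '[[[0,0,-5],[0,0,0],0.6],[[0,0,-20],[0,0,0],0.6],[[0,0,-45],[0,0,0],0.6],[[0,0,-75],[0,0,0],0.6],[[0,0,-105],[0,0,0],0.5],[[0,-40,-130],[0,0,0],0.5],[[0,-80,-140],[0,0,0],0.5],[[0,-120,-140],[0,0,0],0.5],[[0,-120,-140],[0,0,0],0.5]]'; for i in 1 2 3; do python3 -m jog '[[[0,0,0],[0,0,0],0.5],[[0,0,0],[0,0,0],0.5],[[0,0,0],[0,0,0],0.5],[[0,0,0],[0,0,0],0.5],[[0,0,0],[0,0,0],0.5],[[0,0,0],[0,0,0],0.5],[[0,0,0],[0,0,0],0.5],[[0,0,0],[0,0,0],0.5],[[0,0,0],[0,0,0],0.5],[[0,0,0],[0,0,0],0.5],[[0,0,0],[0,0,0],0.5],[[0,0,0],[0,0,0],0.5]]' | grep -E 'time|force'; done; python3 -c "
from rig import bot; print(bot.hand_in())"
```

```text
time_s: 38.67
position: [0.6201, -0.1476, 0.1903]
force: [-0.7, -0.6, -0.5]
time_s: 39.17
position: [0.6202, -0.1469, 0.1902]
tcp_rot: [[0.091, 0.996, 0.0], [0.996, -0.091, -0.0], [-0.0, 0.0, -1.0]]
force: [0.6, 0.1, 0.5]
opening: 0.377
time_s: 39.92
position: [0.4925, -0.1329, 0.3302]
tcp_rot: [[0.092, 0.996, -0.008], [0.996, -0.092, 0.003], [0.002, -0.008, -1.0]]
force: [-1.3, 0.3, -1.1]
opening: 0.495
time_s: 40.92
force: [0.1, 0.8, 1.7]
time_s: 41.92
force: [-0.8, 0.6, -0.8]
time_s: 42.92
force: [-0.2, 0.1, -1.2]
the job is handed in; nothing more can be done
None
```

Both heat sinks are hung and the job is handed in at about 43 s, but the final state of the bar was not confirmed by a picture. The 200 camera calls ran out just before the small one reached its collar.

- **Large heat sink:** it went on the left end, which rode high. I lowered it onto the bar in small steps, slid it out, and pressed it home at about 6 N for over half a second, then let go. Later pictures showed it hanging at that end, with the bar tilted down on that side by about 0.11 rad (estimated).
- **Small heat sink:** it went on the right end the same way. The push read 5 to 6 N for about 0.7 s. Before release the bar carried its weight with almost no vertical force left on the gripper. The hook height at that point matched a level bar.

**Checks that were missing or disagreed:**
- The resting position of the small heat sink and the final bar level rest on force and position readings alone. After the arm withdrew, the force readings were only noise.
- The wrist sensor briefly read +5.5 N upward while gripping the small heat sink; I don't know why. It went away once the heat sink was lifted.
- The vertical readings were noisy by about 0.5 N, so the load on the bar at each release is known only to roughly that.
- I saw no sign of contact with the other things on the bench, but I did not recheck their positions at the end.

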